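Hook the retractable steel rule over the board's edge and lock it

ROBOT

A 7-joint arm with a two-finger parallel gripper is mounted at the origin on the work surface. World frame = base frame: x ahead of the robot, y to its left, z up, the work surface at z = 0. Lengths are in m, angles in rad, forces in N, time in s.
With the tool pointing down it reaches from about 0.4 to 0.875 m from the base axis. Payload 19.3 kg.
Tool frame: the origin (TCP) lies on the centre line of the jaws, within the pads' length; the fingertips stand 8 mm ahead of it and the grasp point (between the pads) lies 11 mm behind it; z points along the fingers, y is the line along which they close (so a half turn about z gives the same grasp; the last joint's range is limited). The gripper opens to 85 mm and grips with 20 to 120 N. Pads are 22 mm wide; open, the fingers measure 114 mm over their backs; the gripper's body (76 mm by 85 mm) begins 54 mm behind the grasp point. The pads swing forward as they close: fully open they stand 13 mm farther back than shut.
Start: joints at [-1.222, 0.521, -0.036, 1.599, 0.021, 1.021, -0.113], TCP at [0.254, 0.571, 0.239] pointing down, gripper open.
Joint ranges: [-2.91, 2.91], [-0.3, 2.13], [-1.5, 1.42], [0.17, 2.43], [-1.26, 4.41], [0.16, 1.93], [-2.52, 2.52]. Speed limits (rad/s): [1.89, 1.89, 2.39, 2.39, 3.01, 3.01, 3.01].

INTERFACE

Orientations are given as [roll, pitch, yaw] about the fixed x, y, z axes, in that order (R = Rz(yaw) Ry(pitch) Rx(roll)).
In Python, from workcell import status, grab_frame, camera_params, bot, search_frame, silhouettes gives the robot as it stands.
- The arm moves only by the shell command python3 -m creep 'ROWS' [FORCE]. ROWS is JSON, a list of rows, each a list of 5 numbers: the shift along the tool's x, y, z in units of 60 mm (1.0 is 60 mm), then the turn about the tool's z in units of 8 degrees (1.0 is 8 degrees), then the opening, from 0 (shut) to 1 (fully open). In form: [[x, y, z, twist, hand], ...]. A call has 1 to 5 rows; each row is the pose to reach, as a shift and turn from the pose commanded when the call began, along the tool's axes at that moment; what a row does not reach only later rows make up. A row lasts 1/8 s, in which the tool goes at most 62.5 mm and 10.7 degrees, less where a joint would pass 70% of its speed; a pose out of reach is approached as far as the arm can. A call with a gripper value outside its range is refused whole. The fingers move at their own pace and stop on an object; FORCE is the grip in N (left out, the last holds). Time passes only in rows, so rows that repeat a pose let the fingers close. It gives the time, the measured TCP pose, the force, the opening and the grip force at its end, in the units of the state.
- status.observe(): the state, without advancing time (a new reading comes with each control period).
- grab_frame(name): name is "scene" or "top" or "wrist"; returns the picture (480x640x3 uint8, blue, green, red); there is no depth.
- camera_params(name): a dict with "K" (3x3 intrinsics, pixels), "rvec" (rotation vector, rad) and "tvec" (3), from world to camera coordinates, as OpenCV has them; the wrist camera has in their place "tool_from_camera" (4x4, takes a point from camera to tool coordinates, whose origin is the TCP and whose axes are the flange's). Camera axes: x right, y down, z forward; pixel columns grow to the right and rows downward; lengths in m; the calibration is good to about 2 mm. A picture is of the moment at which its call begins: read the wrist's pose just before it. camera_params takes no time and is no camera call.
- bot.job_done(): hands the job in; it is judged then, once.
Trained networks look in the newest picture that a camera, given by its name, has taken for a name from the list of things; names that differ only in an ending like _2 or _b are one class to them, and where a whole thing is asked for, a point or a joint stands for the part that bears it (a point fixed in the world has none). Each returns a list of dicts, best first, with "p" (0 to 1); they miss things now and then, are a little off and sometimes report something else, mostly with a low value. They report only what shows in the picture. A call takes as long as a camera call.
- search_frame(camera, name): "extent" ([left, top, right, bottom] as shares, 0 to 1, of the picture: columns of its width, rows of its height, round what is visible of it).
- silhouettes(camera, name): "mask" (480x640 bool, what is visible of it) and "extent" ([left, top, right, bottom] as shares, 0 to 1, of the picture: columns of its width, rows of its height, round what is visible of it).
The state is a dict: "clock": time; "qpos": joint angles; "qd": joint speeds; "joint_efforts": joint torques, N m; "position": TCP position; "tool_rot": TCP orientation; "force": force on the tool from outside, world axes, zero at the start; "moment": the same for the moment, N m; "grip_width": finger opening in m; "finger_force": force on a finger pad.
Only numpy, scipy, OpenCV 4.12 (cv2) and the standard library are available. Lean on these libraries where they do the work, as an engineer would, in place of code of your own. Each camera call takes 0.05 s, during which the arm holds its last target. There are 200 camera calls.

TASK

Get the slicing guide ready: draw the spring-loaded steel rule out of its sleeve across the wooden board until its end hook drops over the board's far edge, and ease it back so that the hook bears on that edge; never let the rule snap back. Then swing the lock lever on the sleeve all the way round until it points back along the sleeve. Leave the other kitchen things where they are.

Things in the scene. Friction and masses are not known exactly. Their poses are not given: they have to be found in the camera images.
- sleeve: Fixed retractable-rule holder on the counter. Origin: on the counter under the middle of the mouth, where the rule comes out; the rule runs out along the sleeve's own -y, the closed sleeve runs back along +y. A black head (x -30 to +44 mm, y 0 to 70 mm, top 45 mm above the counter) is at the mouth, behind it a slim aluminium sleeve 36 mm wide, 36 mm high, to y = 340 mm.
- draw (a joint): How far the rule is drawn out, in m: 0 fully in (the end plate then stands 85 mm in front of the mouth), up to 0.19. A spring pulls it back with 2.7 N at 0, rising by 9 N per m; let go, it flies back.
- hook (a point): Centre of the sleeve-side face of the rule's end hook, 1 mm above the hook's lower edge. Across the rule's end stands a steel plate 30 mm wide, 4 mm thick (from this face outward, to the sleeve's -y). Its foot, the hook, reaches 8 mm below the rule. At the start the foot rests on the board's top; past the board's far edge a light spring and its weight tip it down about 8 mm, unless the friction of whatever pulls the tab holds it up: then move that down too.
- rule: Rigid flat steel strip 20 mm wide, 2 mm thick, running out along its own -y. Origin: its tail inside the sleeve, 295 mm behind the end plate, at mid thickness, 23 mm above the counter. It tips freely up and down by about 3 degrees about the tail. At the start its underside is 22 mm, its top 24 mm above the counter.
- tab (a point): Top middle of the sleeve-side face of the end plate's upright tab, which stands 32 mm above the rule (42 mm above the hook's lower edge; 56 mm above the counter at the start). The tab can be hooked with closed fingers from the sleeve side, above the rule.
- board: Wooden board, fixed, 240 mm along its x, 170 mm along its y, 14 mm thick; origin at the centre of its underside, on the counter. Its y is within 3 degrees of the sleeve's y. Far edge: the face at its y = -85 mm, the side away from the sleeve; near edge at y = +85 mm. The rule crosses it near the middle of its length.
- lock (a joint): Angle of the lock lever in rad: 0 open, lever pointing to the sleeve's -x across the head; grows clockwise seen from above to the stop at 1.5, lever pointing back along the sleeve's +y. Starts between 0 and 0.35. Near the stop its cam squeezes the rule. It stays where it is left; about 1 N at the peg moves it. Upright pivot at x = 24 mm, y = 30 mm in the sleeve's frame.
- lock_peg (a point): Centre of the top of the upright round black peg on the end of the lock lever, 70 mm from the pivot. Peg 16 mm in diameter, standing from 54 to 92 mm above the counter; the lever bar under it is 14 mm wide, 47 to 54 mm above the counter.
- ramekin: White ramekin, 70 mm wide, 42 mm high, standing on the board beside the rule, on the sleeve's +x side; origin at the centre of its underside. Leave alone.
- stick: Bamboo stirring stick 150 x 7 x 4 mm lying on the board on the other side of the rule, its x along its length; origin at its underside's centre. Leave alone.
- ramekin2: White ramekin, 80 mm wide, 45 mm high, beside the sleeve; origin at the centre of its underside. Leave alone.
- ladle: Small steel ladle lying on the counter beyond the board's far edge; origin under its bowl (56 mm wide, 22 mm high), its handle runs 165 mm to its -x. Leave alone.
- jug: Glass jug with handle, 96 mm wide without the handle, 150 mm high; origin at the centre of its underside. Leave alone.
- squeezer: Green plastic two-piece citrus squeezer, 96 mm wide, 85 mm high; origin at the centre of its underside. Leave alone.
- jar: Glass jar with steel lid, 76 mm wide, 110 mm high; origin at the centre of its underside. Leave alone.

How it is judged:
By the outcome, as a careful person would: the job done as asked, in the order asked, and still so for the second after the job is handed in, with the robot touching nothing.
It also fails if it takes over 54 s, if anything falls off the work surface, if the arm or the gripper's body presses on something with over 40 N, if the wrist force passes 120 N, or if a joint passes its speed limit or range.

## Working session

There is one attempt and no reset: what is moved stays moved. The work goes in short steps, Python scripts to look and compute and a shell command to move; the robot and the scene stay as the last step left them, time stands still between calls to the robot, and variables do not carry over. Pictures are saved under pics/ and viewed, at most 10 in all, crops included, and the job is handed in when it is done.

```bash
mkdir -p pics; ls; python3 - <<'E'
from workcell import *
import cv2,numpy as np
s=status.observe();print(s['clock'],s['position'],s['tool_rot'],s['grip_width'])
a=grab_frame("scene");b=grab_frame("top")
cv2.imwrite("pics/scene.png",a);cv2.imwrite("pics/top.png",b)
for c in("scene","top"):
  p=camera_params(c);R=cv2.Rodrigues(np.array(p['rvec'],float))[0];print(c,(-R.T@np.array(p['tvec'])).round(3),np.array(p['K']).round(1).tolist(),R.round(2).tolist())
for c in("scene","top"):
  for n in("sleeve","board","rule","lock_peg","tab"):
    print(c,n,[((np.array(d['extent'])*[640,480,640,480]).round(),round(d['p'],2)) for d in search_frame(c,n)[:2]])
E
```

```text
pics
0.0 [0.25404877 0.57067992 0.2387257 ] [-3.14046429e+00  6.06748599e-05  2.72276636e+00] 0.08544279920882757
scene [0.984 0.283 0.775] [[504.4, 0.0, 320.5], [0.0, 504.4, 246.8], [0.0, 0.0, 1.0]] [[-0.44, 0.9, 0.0], [0.75, 0.37, -0.55], [-0.49, -0.24, -0.84]]
top [0.37  0.093 1.06 ] [[570.3, 0.0, 323.5], [0.0, 570.3, 245.4], [0.0, 0.0, 1.0]] [[-0.08, -1.0, 0.0], [-0.98, 0.08, -0.2], [0.2, -0.02, -0.98]]
scene sleeve [(array([326., 207., 561., 363.]), 0.82)]
scene board [(array([230., 160., 374., 287.]), 0.7)]
scene rule [(array([324., 208., 365., 244.]), 0.96)]
scene lock_peg [(array([374., 214., 409., 256.]), 0.88)]
scene tab [(array([323., 211., 371., 248.]), 0.89), (array([322., 210., 370., 246.]), 0.39)]
top sleeve [(array([101., 267., 341., 321.]), 0.96), (array([289., 290., 338., 303.]), 0.6)]
top board [(array([312., 228., 412., 363.]), 0.81), (array([290., 288., 336., 301.]), 0.2)]
top rule [(array([288., 288., 337., 302.]), 0.71)]
top lock_peg [(array([263., 277., 276., 319.]), 0.77)]
top tab [(array([290., 288., 341., 307.]), 0.84), (array([265., 277., 276., 321.]), 0.56)]
```

View pics/top.png

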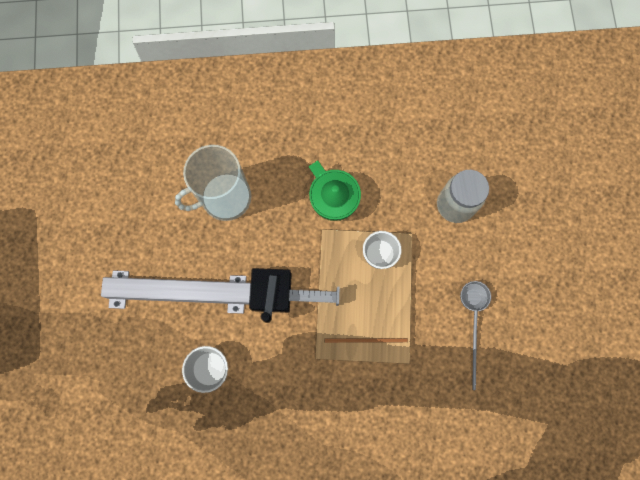

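View pics/scene.png

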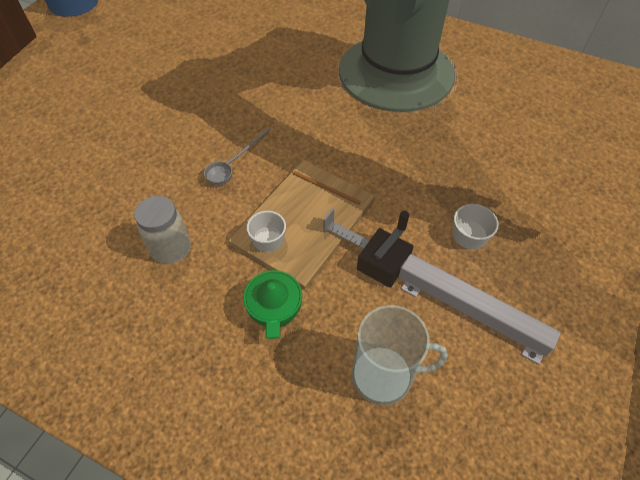

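```bash
cat > h.py <<'E'
from workcell import *
import cv2,numpy as np
from scipy.spatial.transform import Rotation as Ro
def ray(c,uv,z,s=None):
  p=camera_params(c);K=np.array(p['K'])
  d=np.linalg.inv(K)@[uv[0],uv[1],1]
  if c=="wrist":
    T=np.array(p['tool_from_camera']);R=Ro.from_euler('xyz',s['tool_rot']).as_matrix()
    o=R@T[:3,3]+s['position'];w=R@T[:3,:3]@d
  else:
    R=cv2.Rodrigues(np.array(p['rvec'],float))[0];o=-R.T@np.array(p['tvec']).ravel();w=R.T@d
  return o+w*(z-o[2])/w[2]
def proj(c,X,s=None):
  p=camera_params(c);K=np.array(p['K'])
  if c=="wrist":
    T=np.array(p['tool_from_camera']);R=Ro.from_euler('xyz',s['tool_rot']).as_matrix()
    x=T[:3,:3].T@(R.T@(np.array(X)-s['position'])-T[:3,3])
  else:
    R=cv2.Rodrigues(np.array(p['rvec'],float))[0];x=R@X+np.array(p['tvec']).ravel()
  x=K@x;return x[:2]/x[2]
E
python3 - <<'E'
from h import *
grab_frame("top")
for n,z in(("board",.014),("sleeve",.04),("lock_peg",.092),("rule",.024)):
  m=silhouettes("top",n)[0]['mask'].astype(np.uint8)
  c=max(cv2.findContours(m,0,2)[0],key=cv2.contourArea)
  b=cv2.boxPoints(cv2.minAreaRect(c));print(n,m.sum(),b.round(1).tolist());print([ray("top",q,z).round(3)[:2].tolist() for q in b])
for q,z in(((250,269),.045),((291,270),.045),((289.5,312),.045),((250,309),.045),((266,317),.092),((338,297),.056),((272,276),.054),((250,292),.036),((104,288),.036)): print(q,ray("top",q,z).round(3))
for q,z in(((404,214),.092),((330,213),.056)): print("scene",q,ray("scene",q,z).round(3))
p=camera_params("wrist");print(np.array(p['tool_from_camera']).round(3).tolist(),np.array(p['K']).round().tolist())
E
```

```text
board 10142 [[314.0, 359.3999938964844], [320.20001220703125, 228.89999389648438], [414.3999938964844, 233.3000030517578], [408.29998779296875, 363.8999938964844]]
[[0.378, 0.107], [0.617, 0.077], [0.595, -0.099], [0.356, -0.061]]
sleeve 6235 [[99.4000015258789, 309.70001220703125], [103.4000015258789, 255.5], [340.29998779296875, 273.1000061035156], [336.29998779296875, 327.29998779296875]]
[[0.495, 0.482], [0.593, 0.474], [0.526, 0.048], [0.43, 0.063]]
lock_peg 309 [[261.20001220703125, 320.20001220703125], [268.3999938964844, 275.29998779296875], [276.79998779296875, 276.6000061035156], [269.6000061035156, 321.6000061035156]]
[[0.449, 0.19], [0.525, 0.174], [0.521, 0.159], [0.446, 0.176]]
rule 600 [[289.0, 304.0], [289.0, 287.0], [340.0, 287.0], [340.0, 304.0]]
[[0.48, 0.145], [0.511, 0.143], [0.503, 0.05], [0.472, 0.053]]
(250, 269) [0.546 0.21  0.045]
(291, 270) [0.538 0.136 0.045]
(289.5, 312) [0.463 0.144 0.045]
(250, 309) [0.474 0.214 0.045]
(266, 317) [0.454 0.182 0.092]
(338, 297) [0.482 0.056 0.056]
(272, 276) [0.529 0.17  0.054]
(250, 292) [0.506 0.213 0.036]
(104, 288) [0.534 0.475 0.036]
scene (404, 214) [0.458 0.184 0.092]
scene (330, 213) [0.487 0.059 0.056]
[[0.001, -0.948, -0.32, 0.083], [1.0, 0.001, 0.001, -0.001], [-0.0, -0.32, 0.948, -0.135], [0.0, 0.0, 0.0, 1.0]] [[418.0, 0.0, 319.0], [0.0, 418.0, 239.0], [0.0, 0.0, 1.0]]
```

```bash
python3 -m creep '[[-0.7,-0.6,0,-0.5,0],[-1.4,-1.2,0,-1,0],[-2.1,-1.8,0,-1.5,0],[-2.8,-2.4,0,-2,0],[-3.5,-3,0,-2.24,0]]' 60
```

```text
clock: 1.48
position: [0.3735, 0.3195, 0.2395]
tool_rot: [3.141, 0.0, 3.037]
force: [2.0, -0.1, 0.3]
grip_width: 0.0
finger_force: 0.0
```

```bash
python3 -m creep '[[-0.5,-0.8,0.3,0,0],[-1,-1.6,0.7,0,0],[-1.5,-2.4,1.1,0,0],[-2,-3.2,1.5,0,0],[-2.3,-3.66,1.8,0,0]]'
python3 - <<'E'
from h import *
s=status.observe();print(s['clock'],s['position'],s['tool_rot'])
a=grab_frame("wrist");b=a.copy()
for X in((.484,.057,.056),(.454,.182,.092),(.4935,.141,.0)):
  u=proj("wrist",X,s);print(u);cv2.circle(b,tuple(int(i) for i in u),5,(0,0,255),1)
for n in("tab","rule","board","lock_peg"):
  print(n,[((np.array(d['extent'])*[640,480,640,480]).round(),round(d['p'],2)) for d in search_frame("wrist",n)[:2]])
cv2.imwrite("pics/w1.png",b)
E
```

```text
clock: 2.1
position: [0.4875, 0.0854, 0.1305]
tool_rot: [-3.141, 0.0, 3.033]
force: [-0.3, 0.3, 0.1]
grip_width: 0.0004
finger_force: 0.0
2.1 [0.48750913 0.08537116 0.13052115] [-3.14093644e+00  6.36935942e-05  3.03317359e+00]
[266.17464677 259.87785407]
[538.29952548 195.8961611 ]
[403.48774727 229.57402685]
tab [(array([258., 217., 422., 284.]), 0.81), (array([614.,   0., 637.,  61.]), 0.56)]
rule [(array([261., 221., 421., 290.]), 0.62)]
board [(array([ 24.,  42., 334., 378.]), 0.58)]
lock_peg [(array([461., 166., 560., 317.]), 0.96), (array([ 45., 103., 303., 127.]), 0.7)]
```

View pics/w1.png

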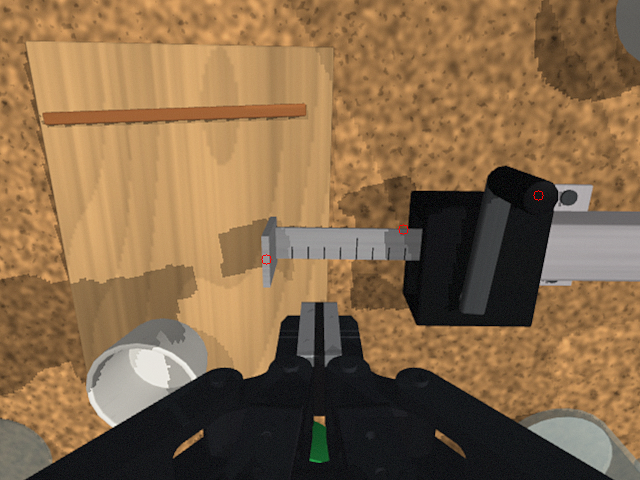

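```bash
python3 - <<'E'
from h import *
s=status.observe()
for n,q,z in(("ruleA",(300,227),.024),("ruleA",(300,260),.024),("ruleB",(410,228),.024),("ruleB",(410,261),.024),("tabtop",(264,285),.056),("tabtop",(272,219),.056),("far",(59.5,245),.014),("far0",(26,42),.014),("far1",(75,340),.014),("near",(333,48),.014),("near",(331,240),.014),("stick",(305,108),.016),("stick",(43,118),.016),("peg",(538,197),.092)):
  print(n,ray("wrist",q,z,s).round(4)[:2])
E
```

```text
ruleA [0.4767 0.0782]
ruleA [0.4981 0.0757]
ruleB [0.4844 0.1445]
ruleB [0.5059 0.1437]
tabtop [0.4983 0.057 ]
tabtop [0.4613 0.0667]
far [ 0.4756 -0.077 ]
far0 [ 0.3585 -0.0596]
far1 [ 0.5447 -0.0874]
near [0.3791 0.1078]
near [0.4904 0.0961]
stick [0.4088 0.0889]
stick [ 0.3985 -0.0617]
peg [0.4537 0.1859]
```

```bash
python3 -m creep '[[0,0,0.5,0,0],[0,0,1,0,0],[0,0,1.5,0,0],[0,0,1.5,0,0]]' && python3 -m creep '[[0,-0.1,0,0,0],[0,-0.2,0,0,0],[0,-0.3,0,0,0],[0,-0.4,0,0,0],[0,-0.5,0,0,0]]'
```

```text
clock: 2.85
position: [0.4857, 0.0892, 0.0405]
tool_rot: [-3.141, -0.002, 3.037]
force: [-0.6, 0.7, 0.6]
grip_width: -0.0001
finger_force: 0.0
clock: 3.48
position: [0.4847, 0.0593, 0.0422]
tool_rot: [3.139, 0.002, 3.036]
force: [0.2, 9.6, 7.1]
grip_width: -0.0001
finger_force: 5.0
```

```bash
python3 -m creep '[[0,0,0,0,0],[0,0,0,0,0]]'; python3 - <<'E'
from h import *
s=status.observe();a=grab_frame("wrist");cv2.imwrite("pics/w2.png",np.hstack([a[140:480,100:500],grab_frame("scene")[160:500,250:450]]))
E
```

```text
clock: 3.72
position: [0.4844, 0.0586, 0.0419]
tool_rot: [3.141, 0.002, 3.036]
force: [2.1, 5.0, 3.7]
grip_width: 0.0002
finger_force: 2.5Traceback (most recent call last):
  File "<stdin>", line 2, in <module>
    return _nx.concatenate(arrs, 1, dtype=dtype, casting=casting)
           ~~~~~~~~~~~~~~~^^^^^^^^^^^^^^^^^^^^^^^^^^^^^^^^^^^^^^^
ValueError: all the input array dimensions except for the concatenation axis must match exactly, but along dimension 0, the array at index 0 has size 340 and the array at index 1 has size 320
```

```bash
python3 - <<'E'
from h import *
s=status.observe();a=grab_frame("wrist");cv2.imwrite("pics/w2.png",np.hstack([a[140:460,100:500],cv2.resize(grab_frame("scene")[160:320,260:420],(320,320))]))
E
```

```text
(no output)
```

View pics/w2.png

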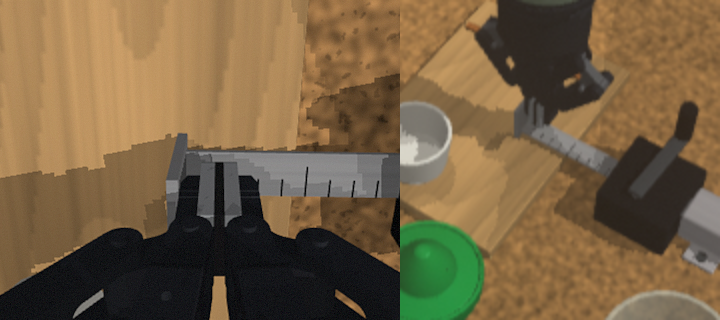

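```bash
python3 -m creep '[[0,-0.2,0,0,0],[0,-0.4,0,0,0],[0,-0.6,0,0,0],[0,-0.8,0,0,0],[0,-1,0,0,0]]' && python3 -m creep '[[0,-0.2,0,0,0],[0,-0.4,0,0,0],[0,-0.6,0,0,0],[0,-0.75,0,0,0],[0,-0.75,0,0,0]]'
```

```text
clock: 4.55
position: [0.4776, -0.0009, 0.0417]
tool_rot: [3.141, 0.001, 3.036]
force: [0.4, 9.5, 5.1]
grip_width: -0.0001
finger_force: 4.7
clock: 5.18
position: [0.4725, -0.0465, 0.0416]
tool_rot: [3.141, 0.0, 3.035]
force: [0.4, 1.5, 1.0]
grip_width: 0.0001
finger_force: 0.9
```

```bash
python3 -m creep '[[0,-0.1,0,0,0],[0,-0.2,0,0,0],[0,-0.3,0,0,0],[0,-0.4,0,0,0],[0,-0.4,0,0,0]]'; python3 - <<'E'
from h import *
s=status.observe();a=grab_frame("wrist");cv2.imwrite("pics/w3.png",np.hstack([a[140:460,60:460],cv2.resize(grab_frame("scene")[140:300,220:380],(320,320))]))
E
```

```text
clock: 5.8
position: [0.4696, -0.0703, 0.0412]
tool_rot: [-3.141, -0.001, 3.035]
force: [-0.6, 4.2, -2.2]
grip_width: 0.0003
finger_force: 2.0
```

View pics/w3.png

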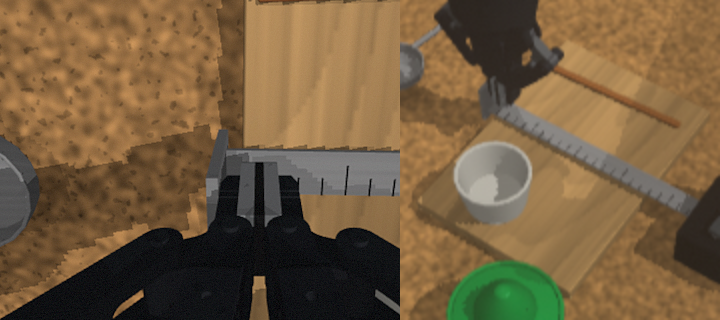

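```bash
python3 -m creep '[[0,0,0.05,0,0],[0,0,0.1,0,0],[0,0,0.15,0,0],[0,0,0.17,0,0],[0,0,0.17,0,0]]'; python3 -m creep '[[0,0.04,0,0,0],[0,0.08,0,0,0],[0,0.12,0,0,0],[0,0.16,0,0,0],[0,0.16,0,0,0]]'; python3 - <<'E'
from h import *
s=status.observe();a=grab_frame("wrist");cv2.imwrite("pics/w4.png",np.hstack([a[140:460,60:460],cv2.resize(grab_frame("scene")[140:300,220:380],(320,320))]))
E
```

```text
clock: 6.52
position: [0.4702, -0.0698, 0.0311]
tool_rot: [3.141, 0.0, 3.036]
force: [0.6, 4.3, -0.5]
grip_width: 0.0002
finger_force: 2.2
clock: 7.15
position: [0.471, -0.0603, 0.0311]
tool_rot: [-3.141, 0.0, 3.036]
force: [-0.3, 0.4, 0.0]
grip_width: 0.0003
finger_force: 0.0
```

View pics/w4.png

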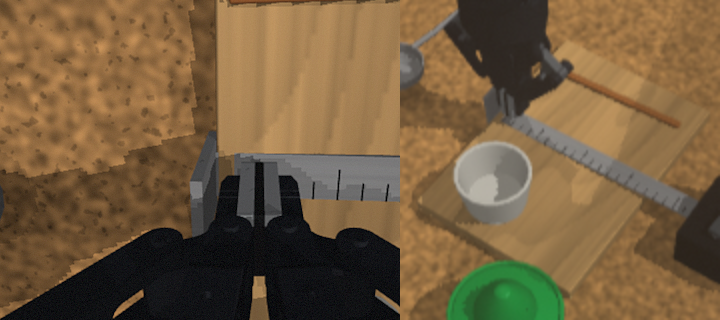

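```bash
python3 -m creep '[[0,0.2,0,0,0],[0,0.2,-0.8,0,0],[0,0.2,-1.6,0,0],[0,0.9,-2.2,0,0.26],[0,1.8,-2.2,0,0.26]]'; python3 -m creep '[[0.2,0.5,0,0,0.26],[0.5,1,0,0,0.26],[0.5,1.5,0,0,0.26],[0.5,1.5,0,0,0.26]]'; python3 - <<'E'
from h import *
s=status.observe();print(s['position'],s['tool_rot'],s['grip_width'],s['qpos'].round(2) if hasattr(s['qpos'],'round') else s['qpos'])
a=grab_frame("wrist");b=a.copy()
for X in((.4537,.184,.092),(.523,.2387,.092),(.5206,.1687,.054)):
  u=proj("wrist",X,s);print(u);cv2.circle(b,tuple(int(i) for i in u),4,(0,0,255),1)
cv2.imwrite("pics/w5.png",b)
for d in silhouettes("wrist","lock_peg")[:1]: print(d['p'],np.array(d['extent'])*[640,480,640,480])
E
```

```text
clock: 7.88
position: [0.4838, 0.0483, 0.1658]
tool_rot: [3.14, 0.005, 3.033]
force: [0.8, 1.1, -0.3]
grip_width: 0.0225
finger_force: 0.0
clock: 8.38
position: [0.4618, 0.1425, 0.1631]
tool_rot: [3.141, 0.0, 3.039]
force: [0.2, -0.5, 0.3]
grip_width: 0.0222
finger_force: 0.0
[0.46176276 0.14249919 0.16311191] [3.14066085e+00 6.31578383e-05 3.03934945e+00] 0.022244939905349904 [-0.37  0.41 -0.06  2.04  0.04  0.7   1.01]
[396.86662033 241.20373301]
[498.06734981 346.48505436]
[367.60670367 320.21778491]
0.58 [364.288 210.912 412.992 316.512]
```

View pics/w5.png

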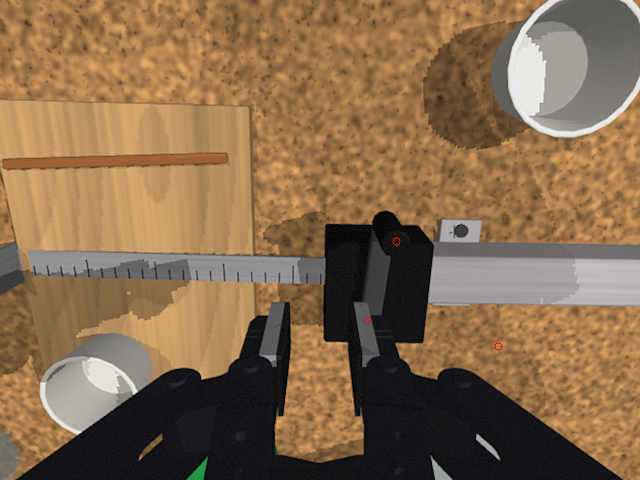

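```bash
python3 -m creep '[[0.2,0.67,0,0,0.36],[0.2,0.67,0.5,0,0.36],[0.2,0.67,1,0,0.36],[0.2,0.67,1.5,0,0.36],[0.2,0.67,1.5,0,0.26]]'; python3 - <<'E'
from h import *
s=status.observe();print(s['force'],s['position'])
yaw=s['tool_rot'][2];P=np.array([.5206,.1687]);p0=s['position'][:2]
tx=np.array([np.cos(yaw),np.sin(yaw)]);ty=np.array([np.sin(yaw),-np.cos(yaw)])
for k in range(1,12):
  a=np.radians(167-8*k);q=P+.07*np.array([np.cos(a),np.sin(a)])-p0
  print(k,(q@tx/.06).round(2),(q@ty/.06).round(2))
E
```

```text
clock: 9.1
position: [0.4535, 0.1797, 0.0718]
tool_rot: [-3.139, -0.003, 3.035]
force: [0.2, -0.2, 1.1]
grip_width: 0.0224
finger_force: 0.0
[ 0.15472027 -0.17132252  1.06157792] [0.4534954  0.17971976 0.07179804]
1 -0.0 0.24
2 -0.06 0.39
3 -0.13 0.54
4 -0.22 0.67
5 -0.33 0.79
6 -0.46 0.89
7 -0.6 0.98
8 -0.75 1.04
9 -0.91 1.08
10 -1.07 1.1
11 -1.23 1.1
```

```bash
python3 -m creep '[[0,0.24,0,1,0.26],[-0.06,0.39,0,2,0.26],[-0.13,0.54,0,3,0.26],[-0.22,0.67,0,4,0.26],[-0.33,0.79,0,5,0.26]]'; python3 - <<'E'
from h import *
s=status.observe();print(s['force'],s['position'])
yaw=s['tool_rot'][2];P=np.array([.5206,.1687]);p0=s['position'][:2]
tx=np.array([np.cos(yaw),np.sin(yaw)]);ty=np.array([np.sin(yaw),-np.cos(yaw)])
for k in range(5,14):
  a=np.radians(167-8*k);q=P+.07*np.array([np.cos(a),np.sin(a)])-p0
  print(k,(q@tx/.06).round(2),(q@ty/.06).round(2))
a=grab_frame("wrist");cv2.imwrite("pics/w6.png",a)
E
```

```text
clock: 9.72
position: [0.4795, 0.226, 0.0746]
tool_rot: [3.141, -0.001, 2.332]
force: [-0.3, -0.7, -1.5]
grip_width: 0.0225
finger_force: 0.6
[-0.28929583 -0.7357232  -1.53169999] [0.47952035 0.22602729 0.07458404]
5 -0.01 -0.03
6 -0.04 0.13
7 -0.09 0.29
8 -0.16 0.43
9 -0.25 0.56
10 -0.36 0.68
11 -0.49 0.79
12 -0.63 0.87
13 -0.78 0.94
```

View pics/w6.png

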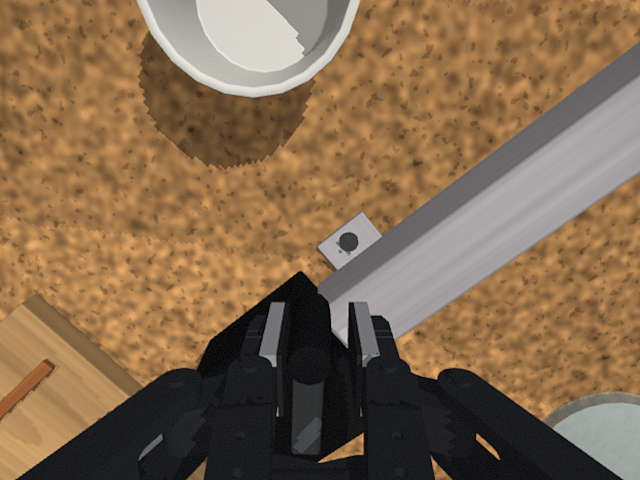

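```bash
python3 -m creep '[[-0.04,0.13,0,1,0.26],[-0.09,0.29,0,2,0.26],[-0.16,0.43,0,3,0.26],[-0.25,0.56,0,4,0.26],[-0.36,0.68,0,5,0.26]]'; python3 -m creep '[[0,0.04,0,0,0.26],[0,0.07,0,0,0.26],[0,0.07,0,0,0.26]]'
```

```text
clock: 10.4
position: [0.5232, 0.2391, 0.0742]
tool_rot: [-3.141, -0.002, 1.637]
force: [-3.8, 3.1, 0.3]
grip_width: 0.0223
finger_force: 1.8
clock: 10.78
position: [0.5278, 0.2388, 0.0734]
tool_rot: [3.141, -0.0, 1.641]
force: [0.0, 0.3, 0.9]
grip_width: 0.0222
finger_force: 0.0
```

```bash
python3 -m creep '[[0,0.03,0,0,0.26],[0,0.06,0,0,0.26],[0,0.06,0,0,0.26]]'; python3 -m creep '[[0,0.03,0,0,0.26],[0,0.06,0,0,0.26],[0,0.06,0,0,0.26]]'
```

```text
clock: 11.15
position: [0.5314, 0.2392, 0.0731]
tool_rot: [3.142, 0.0, 1.639]
force: [-0.7, 0.4, 0.4]
grip_width: 0.0225
finger_force: 0.5
clock: 11.52
position: [0.5323, 0.2394, 0.0727]
tool_rot: [-3.136, 0.0, 1.64]
force: [-18.2, -0.9, 13.0]
grip_width: 0.0224
finger_force: 9.1
```

```bash
python3 -m creep '[[0,-0.12,0,0,0.3],[0,-0.12,-0.7,0,0.36],[0,-0.12,-1.5,0,0.36],[0.8,-0.12,-2.3,0,0.36],[1.6,-0.12,-2.5,0,0.36]]'; python3 -m creep '[[1,0,0,0,0.36],[2,0,-0.5,0,0.36],[2.5,0,-0.5,0,0.36],[2.5,0,-0.5,0,0.36]]';python3 - <<'E'
from h import *
s=status.observe();a=grab_frame("top");c=grab_frame("scene");w=grab_frame("wrist")
cv2.imwrite("pics/f.png",np.vstack([np.hstack([cv2.resize(a[220:380,200:360],(400,300),interpolation=2)[:, :400],cv2.resize(a[240:360,300:460],(400,300))]),np.hstack([cv2.resize(c[180:300,330:490],(400,300)),cv2.resize(c[140:260,220:380],(400,300))])]))
P=np.array([.5206,.1687]);
for d in silhouettes("top","lock_peg")[:1]: print(d['p'],np.array(d['extent'])*[640,480,640,480])
print(proj("top",[.523,.2387,.092]),proj("scene",[.523,.2387,.092]))
E
```

```text
clock: 12.15
position: [0.5223, 0.3357, 0.2264]
tool_rot: [3.138, -0.002, 1.637]
force: [1.1, -0.5, -0.3]
grip_width: 0.0303
finger_force: 0.0
clock: 12.65
position: [0.5096, 0.4874, 0.2525]
tool_rot: [3.141, -0.001, 1.643]
force: [0.7, -1.0, -0.9]
grip_width: 0.0311
finger_force: 0.0
0.62 [229.824 276.384 275.2   279.984]
[230.38228458 279.15335606] [421.37912349 255.42631058]
```

View pics/f.png

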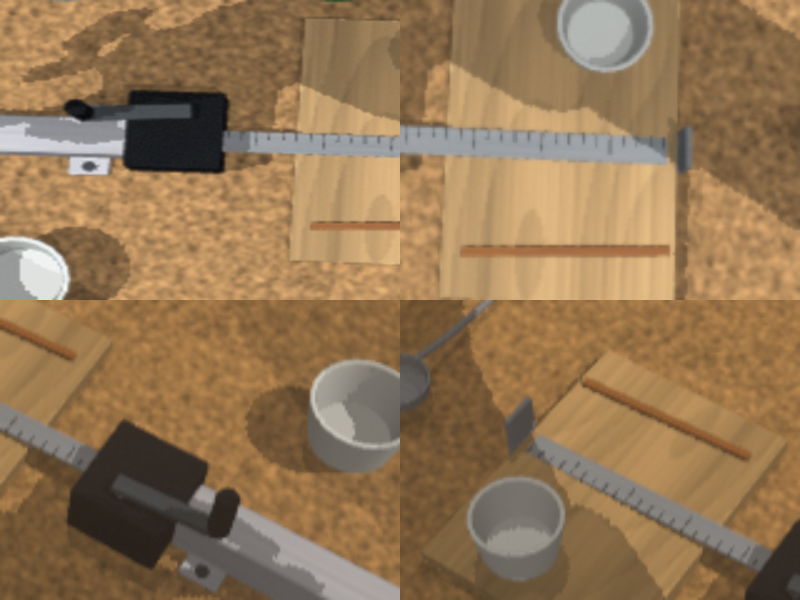

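The pictures show the lever lying along the sleeve and the hook over the board's far edge. The stick and ramekins have not moved.

```bash
python3 -c "
from workcell import bot
print(bot.job_done())"
```

```text
the job is handed in; nothing more can be done
None
```

The rule is drawn across the board with its hook bearing on the far edge, the lock lever is at its stop pointing back along the sleeve, the arm is clear of everything, and the job is handed in (about 13 s on the robot's clock; the verdict was not shown).

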